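Press the lid catch and slide the topping chiller open

TASK

Open the topping chiller for service: with the fingertips press the red spring catch down and keep it down while you push the sliding lid, to the robot's left, off the catch; then push the lid on until it is fully open and the catch springs up again behind it. Only press and push, pick nothing up; leave the sauce bottle, the sugar jar and the steel cup where they stand and finish with the hand clear of everything.

Things in the scene. Friction and masses are not known exactly. Their poses are not given: they have to be found in the camera images.
- chiller: Pale aluminium counter-top chiller, fixed. Origin on the counter; x to its back, y to its left as seen from the robot (the way the lid opens), z up. Front face at x = -215 mm, back at 125, left end at y = 290. The grey compressor housing fills y = -390 to -280, flat top at z = 240. Steel rails along front and back (tops at z = 239) hold the lid captive.
- channel (a point): Centre of the floor of the open channel under the lid's front part, from which the catch rises, level with the catch (chiller x = -155 mm, y = -130). The channel is 92 mm wide (x), runs the chiller's whole length, floor at z = 206 mm. In it are only the catch and, at chiller y = 187 to 199 mm, the lid's rubber end stop.
- lid (a joint): Sliding grey lid, 318 mm (x) by 290 mm (y), 8 mm thick, top at z = 234 mm; closed, it spans chiller y = -270 to 20 mm. Joint in m along the chiller's +y: 0 closed, 0.165 fully open against its stop. It slides with about 3 N of friction (about 6 N with the catch rubbing under it) and stays where it is left.
- lid_opening (a point): Centre, level with the lid's top, of the rectangular finger opening through the lid, 80 mm (x) by 44 mm (y). Moves with the lid. At its left edge (+y), flush with it, stands a black grip lip 70 mm long, 12 mm thick, 8 mm high: fingertips inside the opening push the lid by that edge.
- catch (a joint): Spring catch. Joint in m, downwards: 0 up (3 N; locks the lid, 4 mm of play each way), 0.022 fully down (8.5 N; top 6 mm below the lid's underside). Beyond 0.016 its top is below the lid and the lid can slide over it; the lid then keeps it down until its right-hand edge has passed the catch at lid = 0.158, where the catch springs up behind it.
- catch_pad: The catch's red ribbed push pad, 56 mm (x) by 36 mm (y), 32 mm tall, origin at the centre of its top. It moves straight up and down only.
- catch_top (a point): Centre of the top face of the red push pad, 242 mm above the counter and 8 mm above the lid's top when up. With the lid closed the lid's opening is centred on it within 3 mm.
- sauce_bottle: Red plastic sauce bottle with a white cap, 62 mm across, 185 mm high, loose, standing on the counter in front of the chiller; origin at the centre of its underside. Leave alone.
- sugar_jar: Amber glass jar with a steel cap, 60 mm across, 85 mm high, loose, standing on the compressor housing; origin at the centre of its underside. Leave alone.
- steel_cup: Steel cup, 64 mm across, 70 mm high, loose, standing on the compressor housing; origin at the centre of its underside. Leave alone.

How it is judged (in metres and radians):
On the way, in this order (a step that is already met when the one before it is completed fails the run):
1. the red catch is pressed down by the fingertips, its top below the lid, before the lid has left it (value of joint catch above 0.016 m and contact force between the fingers and catch_pad above 1 N and value of joint lid below 0.02 m), for 0.1 s.
2. the lid has been slid over the catch and covers it (value of joint lid above 0.05 m and value of joint catch above 0.012 m), for 0.1 s.
At the end, for the whole second after the job is handed in: The lid is open (joint above 0.158, of 0.165) and at rest, the catch has sprung up behind it (joint below 0.003), and the bottle, jar and cup stand upright within 20 mm of where they stood (value of joint lid above 0.158 m and value of joint catch below 0.003 m and velocity of joint lid between -0.01 and 0.01 m/s and distance of each of sauce_bottle, sugar_jar, steel_cup from where it was at the start of the episode below 0.02 m and angle between each of sauce_bottle, sugar_jar, steel_cup's own z axis and vertical below 0.15 rad); the robot touches nothing.
It fails at once if the sauce bottle, sugar jar or steel cup is knocked, carried, lifted or tipped (distance of any of sauce_bottle, sugar_jar, steel_cup from where it was at the start of the episode above 0.03 m or angle between any of sauce_bottle, sugar_jar, steel_cup's own z axis and vertical above 0.4 rad).
It also fails if it takes over 42 s, if anything falls off the work surface, if the arm or the gripper's body presses on something with over 40 N, if the wrist force passes 120 N, or if a joint passes its speed limit or range.

ROBOT

A 6-joint arm with a two-finger parallel gripper is mounted at the origin on the work surface. World frame = base frame: x ahead of the robot, y to its left, z up, the work surface at z = 0. Lengths are in mm, angles in rad, forces in N, time in s.
With the tool pointing down it reaches from about 400 to 925 mm from the base axis. Payload 12.5 kg.
Tool frame: the origin (TCP) lies on the centre line of the jaws, within the pads' length; the fingertips stand 19 mm ahead of it and the grasp point (between the pads) is the TCP; y points along the fingers, x is the direction in which the jaws open and shut, and the axes are right-handed (so a half turn about y gives the same grasp; the last joint's range is limited). The gripper opens to 95 mm and grips with 3 to 60 N. Pads are 20 mm wide; open, the fingers measure 119 mm over their backs; the gripper's body (75 mm by 180 mm) begins 59 mm behind the grasp point.
Start: joints at [-1.38, 0.491, 1.559, -0, 1.092, -0.106], TCP at [182.811, -597.683, 233.661] pointing down, gripper open.
Joint ranges: [-3.1, 3.1], [-0.84, 2.19], [0.05, 2.79], [-1.13, 4.28], [0.06, 2.93], [-2.69, 2.69]. Speed limits (rad/s): [2.22, 2.22, 2.79, 3.14, 3.14, 3.14].

INTERFACE

Orientations are given as [roll, pitch, yaw] about the fixed x, y, z axes, in that order (R = Rz(yaw) Ry(pitch) Rx(roll)).
In Python, from cell import env gives the robot as it stands. The module is installed in compiled form; this text tells all that it offers.
- The arm moves only by the tool move_arm, never from a script. Its argument "rows" is a list of rows, each an object of numbers: "tx", "ty", "tz": the shift along the tool's x, y, z in cm; "rx", "ry", "rz": the turn, a rotation vector about the tool's x, y, z in rad; "grip": the opening in per cent of the stroke, from 0 (shut) to 100 (fully open). In form: [{"tx": .., "ty": .., "tz": .., "rx": .., "ry": .., "rz": .., "grip": ..}, ...]. A call has 1 to 10 rows; each row shifts and turns the commanded pose from where the row before left it, along the tool's axes as they then stand; what a row does not reach is not made up. A row lasts 1/12 s, in which the tool goes at most 41.7 mm and 7.16 degrees, less where a joint would pass 70% of its speed; a pose out of reach is approached as far as the arm can. A call is refused whole if a number of a shift passes 4.17 or a number of a turn 0.125, either way. A call with a gripper value outside its range is refused whole. The fingers move at their own pace and stop on an object; the grip force is fixed at half the most. Time passes only in rows, so rows that do not move let the fingers close. It gives the time, the measured TCP pose, the force and the opening at its end, in the units of the state.
- env.state(): the state, without advancing time (a new reading comes with each control period).
- env.read_camera(name): name is "scene" or "top" or "wrist"; returns (picture, depth): 384x512x3 uint8, blue, green, red; 384x512 float32, mm along the optical axis (not along the pixel's ray), 0 where there is no reading.
- env.calibration(name): a dict with "vertical_fov" (degrees; the focal length in pixels is half the picture's height over the tangent of half this angle, whatever the lens; pixels are square), "cx", "cy" (the principal point, pixels), "dist" ([k1, k2, p1, p2, k3] as OpenCV has them; the pictures are not rectified), "eye" and "rotation" of the camera in the world. Camera axes: x right, y up, looking along -z (the intrinsics and any distortion apply to the point x, -y, -z); pixel columns grow to the right and rows downward; lengths in mm; the calibration is good to about 2 mm. A picture is of the moment at which its call begins: read the wrist's pose just before it. calibration takes no time and is no camera call; for the wrist camera it gives the pose at the moment of the call.
- env.job_done(): hands the job in, once; it reports no verdict.
The state is a dict: "t": time; "joints": joint angles; "qvel": joint speeds; "tau": joint torques, N m; "eef_pos": TCP position; "tcp_rot": TCP orientation; "ft_force": force on the tool from outside, world axes, zero at the start; "moment": the same for the moment, N m; "opening": opening from 0.0 (shut) to 1.0 (fully open).
Only numpy, scipy, OpenCV 4.12 (cv2) and the standard library are available. Lean on these libraries where they do the work, as an engineer would, in place of code of your own. Each camera call takes 0.05 s, during which the arm holds its last target.

## Working session

There is one attempt and no reset: what is moved stays moved. The work goes in short steps, Python scripts to look and compute and a tool call to move; the robot and the scene stay as the last step left them, time stands still between calls to the robot, and variables do not carry over. Pictures are saved under pics/ and viewed, and the job is handed in when it is done.

Besides the shell and the picture viewer there is one more tool, called in YAML: its name, and indented under it one key for each argument. move_arm: Moves the arm, as the interface text tells. Its arguments: {"type":"object","properties":{"rows":{"type":"array"}},"required":["rows"]}

```bash
mkdir -p pics
cat > h.py <<'E'
import numpy as np,cv2
from cell import env
def cam(n):
    c=env.calibration(n); p,d=env.read_camera(n)
    np.savez('%s.npz'%n,p=p,d=d,f=192/np.tan(np.radians(c['vertical_fov'])/2),cx=c['cx'],cy=c['cy'],dist=np.array(c['dist'],float),eye=np.array(c['eye'],float),rot=np.array(c['rotation'],float))
    return p,d
def pt(n,u,v,z=None):
    """world point: by depth, or on plane z"""
    s=np.load('%s.npz'%n); f=s['f']
    K=np.array([[f,0,s['cx']],[0,f,s['cy']],[0,0,1.]])
    a=cv2.undistortPoints(np.array([[[u,v]]],float),K,s['dist'])[0,0]
    ray=s['rot'].reshape(3,3)@np.array([a[0],-a[1],-1])
    if z is None: 
        k=s['d'][int(round(v))-1:int(round(v))+2,int(round(u))-1:int(round(u))+2]; t=np.median(k[k>0]) if (k>0).any() else np.nan
    else: t=(z-s['eye'][2])/ray[2]
    return s['eye']+t*ray
E
python3 - <<'E'
from h import *
s=env.state();print(s)
for n in ['scene','top','wrist']:
    p,d=cam(n);cv2.imwrite('pics/%s0.png'%n,p)
    c=env.calibration(n);print(n,c)
E
```

```text
{'t': 0.0, 'joints': array([-1.37955885e+00,  4.91581686e-01,  1.55946390e+00, -1.46969103e-05,
        1.09168332e+00, -1.05612907e-01]), 'qvel': array([ 0.00199752,  0.00155501, -0.00017606,  0.00117964,  0.00053811,
       -0.00140296]), 'tau': array([-2.24384246e-03, -6.12651229e+01, -2.58181965e+01,  6.92318939e-02,
        4.82232054e-02, -1.25179195e-04]), 'eef_pos': array([ 182.78642142, -597.43841167,  233.04301106]), 'tcp_rot': array([-1.57068951e+00,  1.13129210e-03, -1.27393910e+00]), 'ft_force': array([-0.81669119,  0.09913395,  0.77948143]), 'moment': array([-0.01145418,  0.04446025, -0.04665301]), 'opening': 1.0011191946601001}
scene {'vertical_fov': 45.82026804250691, 'cx': 252.34949559665293, 'cy': 196.31567860930832, 'dist': array([-0.04499475,  0.        ,  0.        ,  0.        ,  0.        ]), 'eye': array([ 904.05717644, -499.67614663,  987.0447831 ]), 'rotation': array([0.63921246, 0.00902432, 0.64266829])}
top {'vertical_fov': 44.06448911463186, 'cx': 260.44949131249183, 'cy': 183.79969884035634, 'dist': array([-0.10750768,  0.        ,  0.        ,  0.        ,  0.        ]), 'eye': array([ 467.80527004,  -25.58263297, 1160.41121692]), 'rotation': array([ 6.88471042e-02, -1.24669051e-03, -1.54461570e+00])}
wrist {'vertical_fov': 65.79790937775412, 'cx': 256.20021488277996, 'cy': 198.78593627237285, 'dist': array([-0.00040694,  0.        ,  0.        ,  0.        ,  0.        ]), 'eye': array([ 256.04215318, -574.96220369,  385.07292716]), 'rotation': array([-0.27567114,  0.00177773, -1.27412046])}
```

```bash
sed -i "s/rot=np.array(c\['rotation'\],float)/rot=R.from_euler('xyz',c['rotation']).as_matrix()/; 1a from scipy.spatial.transform import Rotation as R" h.py
python3 - <<'E'
from h import *
for n in ['scene','top','wrist']: cam(n)
E
```

```text
(no output)
```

View pics/top0.png

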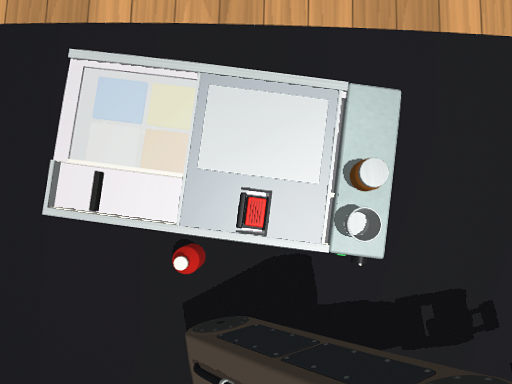

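View pics/scene0.png

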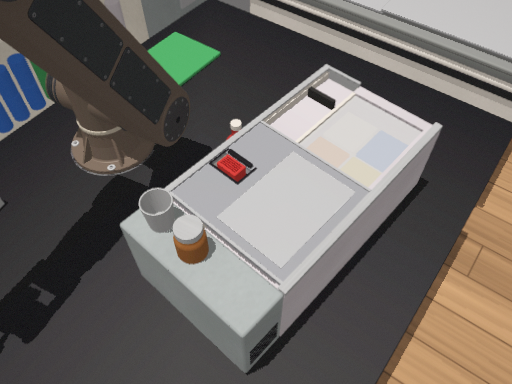

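View pics/wrist0.png

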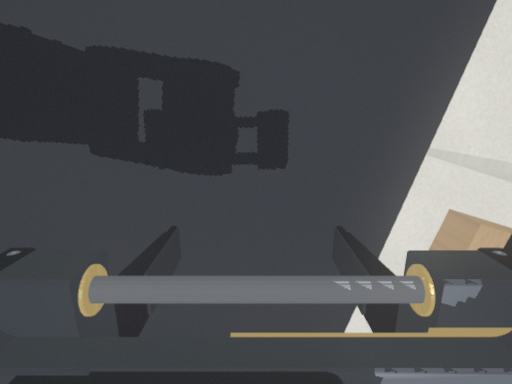

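Run:
```python
from h import *
s=np.load('top.npz')
cv2.imwrite('pics/crop1.png',cv2.resize(s['p'][150:280,160:320],None,fx=5,fy=4.5,interpolation=cv2.INTER_CUBIC)[:585])
cv2.imwrite('pics/crop2.png',cv2.resize(s['p'][40:280,30:410],None,fx=2.1,fy=2.1,interpolation=cv2.INTER_CUBIC))
for u,v in [(257,212),(215,200),(300,220),(370,110),(185,250),(181,263),(360,222),(373,170)]: print((u,v),pt('top',u,v).round(1))
print(pt('scene',233,166).round(1))
```

```text
(257, 212) [476.3 -19.8 241.9]
(215, 200) [497.6  62.9 234.1]
(300, 220) [ 463.  -104.2  232.2]
(370, 110) [ 683.6 -238.4  240.2]
(185, 250) [390.6 135.1 126.8]
(181, 263) [368.3 133.3 186. ]
(360, 222) [ 461.9 -219.6  244.5]
(373, 170) [ 555.3 -224.9  324.5]
[484.2 -19.6 241.4]
```

View pics/crop1.png

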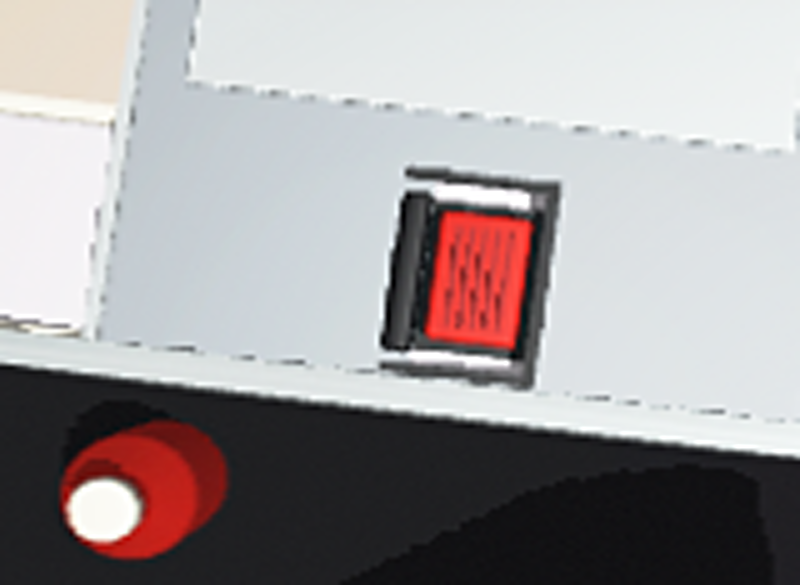

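View pics/crop2.png

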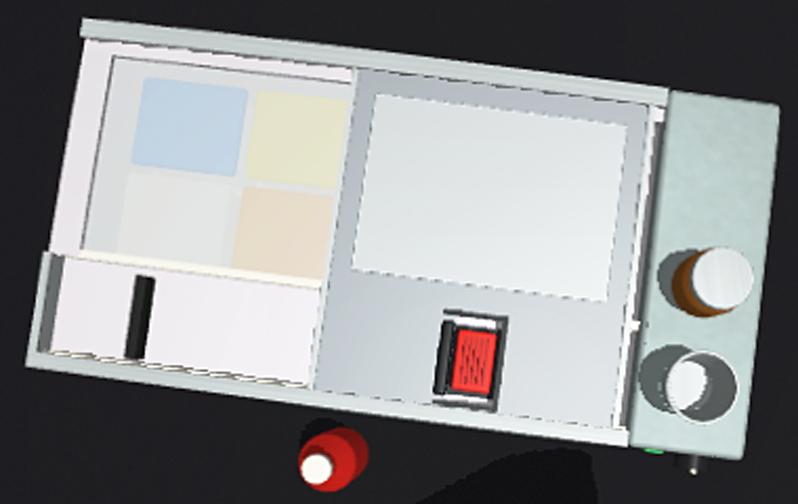

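```bash
cat > m.py <<'E'
from h import *
c=lambda a,b:(160+a/5,150+b/4.5)
C=[pt('top',*c(*q),z=242)for q in [(445,212),(532,222),(517,345),(426,332)]]
for q in C:print(q.round(1))
print('pad',np.mean(C,0).round(1),'sizes',[round(np.linalg.norm(C[i]-C[i-1]),1) for i in range(4)])
O=[pt('top',*c(*q),z=234)for q in [(412,170),(560,183),(530,388),(380,368)]]
print('hole corners',[o.round(1) for o in O],np.mean(O,0).round(1))
d=lambda a,b:(30+a/2.1,40+b/2.1)
a=pt('top',*d(27,367),z=239);b=pt('top',*d(628,443),z=239);e=a-b;print(a.round(1),b.round(1),'yaw front rail',np.arctan2(-e[0],e[1]),np.linalg.norm(e))
a=pt('top',*d(80,20),z=239);b=pt('top',*d(668,92),z=239);e=a-b;print(a.round(1),b.round(1),'yaw back',np.arctan2(-e[0],e[1]),np.linalg.norm(e))
a=pt('top',*d(352,72),z=234);b=pt('top',*d(312,388),z=234);e=a-b;print('lid left edge',np.arctan2(e[1],e[0]),np.linalg.norm(e))
print('cup rim',pt('top',*d(702,388),z=310).round(1),'jar',pt('top',*d(722,279),z=325).round(1))
E
python3 m.py
python3 - <<'E'
from h import *
s=np.load('scene.npz');cv2.imwrite('pics/crop3.png',cv2.resize(s['p'][130:200,190:280],None,fx=8,fy=8,interpolation=cv2.INTER_CUBIC))
E
```

```text
[504.7  -3.6 242. ]
[501.3 -37.4 242. ]
[448.4 -32.9 242. ]
[453.    2.3 242. ]
pad [476.9 -17.9 242. ] sizes [np.float64(52.0), np.float64(34.0), np.float64(53.1), np.float64(35.6)]
hole corners [array([523.,  10., 234.]), array([518.8, -48. , 234. ]), array([429.8, -38.5, 234. ]), array([436.9,  20.1, 234. ])] [477.1 -14.1 234. ]
[458.4 405.  239. ] [ 404.5 -161.3  239. ] yaw front rail -0.0949144344095943 568.8793333145412
[795.8 374.8 239. ] [ 735.6 -194.5  239. ] yaw back -0.10530438409386261 572.485002053706
lid left edge -0.08653234922033155 302.13451414995274
cup rim [ 457.6 -213.6  310. ] jar [ 550.2 -226.3  325. ]
```

View pics/crop3.png

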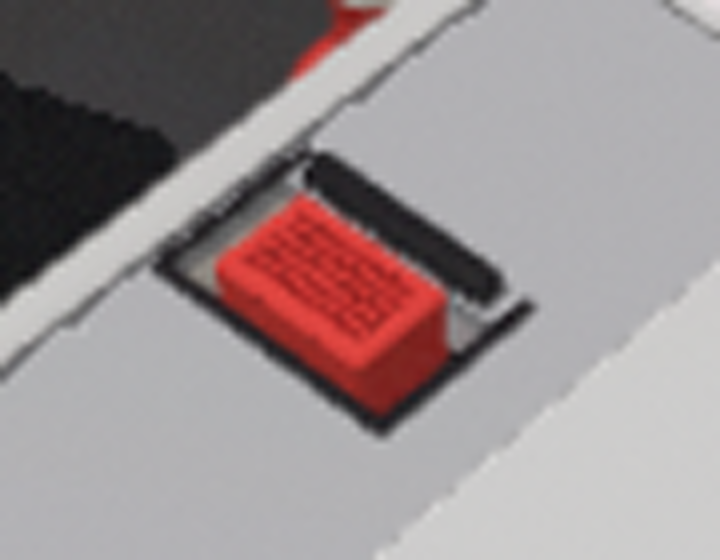

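Run:
```python
from h import *
print(pt('scene',231.4,165.2,242).round(1))
# plan: chiller frame yaw -0.10
s=env.state();print(s['eef_pos'],s['tcp_rot'])
Rt=R.from_euler('xyz',s['tcp_rot']).as_matrix();print(Rt.round(3))
for tgt in ([182.8,-597,430],[330,-300,430],[477,-18.5,430]): print((Rt.T@(np.array(tgt)-s['eef_pos'])/10).round(2))
```

```text
[480.4 -20.3 242. ]
[ 182.78483598 -597.60798691  233.47869231] [-1.57077032e+00  2.78147030e-04 -1.27401811e+00]
[[ 0.292 -0.     0.956]
 [-0.956  0.     0.292]
 [-0.    -1.     0.   ]]
[ -0.06 -19.65   0.02]
[-24.16 -19.64  22.78]
[-46.78 -19.64  45.07]
```

move_arm:
  rows:
    - {"ty": -2, "ry": -0.1174, "grip": 0}
    - {"ty": -2, "ry": -0.1174, "grip": 0}
    - {"ty": -2, "ry": -0.1174, "grip": 0}
    - {"ty": -2, "ry": -0.1174, "grip": 0}
    - {"ty": -2, "ry": -0.1174, "grip": 0}
    - {"ty": -2, "ry": -0.1174, "grip": 0}
    - {"ty": -2, "ry": -0.1174, "grip": 0}
    - {"ty": -2, "ry": -0.1174, "grip": 0}
    - {"ty": -2, "ry": -0.1174, "grip": 0}
    - {"ty": -2, "ry": -0.1174, "grip": 0}

```text
validation failed for argument at $.ro...
```

```bash
cat > to.py <<'E'
from h import *
import sys
s=env.state();Rt=R.from_euler('xyz',s['tcp_rot']).as_matrix()
print(s['t'],s['eef_pos'].round(1),s['tcp_rot'].round(4),s['ft_force'].round(2),s['opening'])
t=np.array([float(x) for x in sys.argv[1:4]]);print((Rt.T@(t-s['eef_pos'])/10).round(2))
E
python3 to.py 478.5 -19 430
```

```text
0.3 [ 182.8 -597.6  233.5] [-1.5708e+00  3.0000e-04 -1.2740e+00] [-0.72 -0.52 -0.14] 0.9990305807176741
[-46.69 -19.64  45.2 ]
```

move_arm:
  rows:
    - {"tx": 0, "ty": -2, "tz": 0, "rx": 0, "ry": -0.117, "rz": 0, "grip": 0}
    - {"tx": 0, "ty": -2, "tz": 0, "rx": 0, "ry": -0.117, "rz": 0, "grip": 0}
    - {"tx": 0, "ty": -2, "tz": 0, "rx": 0, "ry": -0.117, "rz": 0, "grip": 0}
    - {"tx": 0, "ty": -2, "tz": 0, "rx": 0, "ry": -0.117, "rz": 0, "grip": 0}
    - {"tx": 0, "ty": -2, "tz": 0, "rx": 0, "ry": -0.117, "rz": 0, "grip": 0}
    - {"tx": 0, "ty": -2, "tz": 0, "rx": 0, "ry": -0.117, "rz": 0, "grip": 0}
    - {"tx": 0, "ty": -2, "tz": 0, "rx": 0, "ry": -0.117, "rz": 0, "grip": 0}
    - {"tx": 0, "ty": -2, "tz": 0, "rx": 0, "ry": -0.117, "rz": 0, "grip": 0}
    - {"tx": 0, "ty": -2, "tz": 0, "rx": 0, "ry": -0.117, "rz": 0, "grip": 0}
    - {"tx": 0, "ty": -2, "tz": 0, "rx": 0, "ry": -0.117, "rz": 0, "grip": 0}

```text
t: 1.13
eef_pos: [182.8, -597.5, 434.6]
tcp_rot: [-1.571, 0.0, -0.098]
ft_force: [-0.2, 0.3, 0.4]
opening: 0.355
```

```bash
python3 to.py 478.5 -19 430
```

```text
1.1333 [ 182.8 -597.5  434.6] [-1.5708  0.     -0.0982] [-0.23  0.25  0.38] 0.3545119213680589
[23.76  0.46 60.47]
```

move_arm:
  rows:
    - {"tx": 1.5, "ty": 0, "tz": 3.8, "rx": 0, "ry": 0, "rz": 0, "grip": 0}
    - {"tx": 1.5, "ty": 0, "tz": 3.8, "rx": 0, "ry": 0, "rz": 0, "grip": 0}
    - {"tx": 1.5, "ty": 0, "tz": 3.8, "rx": 0, "ry": 0, "rz": 0, "grip": 0}
    - {"tx": 1.5, "ty": 0, "tz": 3.8, "rx": 0, "ry": 0, "rz": 0, "grip": 0}
    - {"tx": 1.5, "ty": 0, "tz": 3.8, "rx": 0, "ry": 0, "rz": 0, "grip": 0}
    - {"tx": 1.5, "ty": 0, "tz": 3.8, "rx": 0, "ry": 0, "rz": 0, "grip": 0}
    - {"tx": 1.5, "ty": 0, "tz": 3.8, "rx": 0, "ry": 0, "rz": 0, "grip": 0}
    - {"tx": 1.5, "ty": 0, "tz": 3.8, "rx": 0, "ry": 0, "rz": 0, "grip": 0}
    - {"tx": 1.5, "ty": 0, "tz": 3.8, "rx": 0, "ry": 0, "rz": 0, "grip": 0}
    - {"tx": 1.5, "ty": 0, "tz": 3.8, "rx": 0, "ry": 0, "rz": 0, "grip": 0}

```text
t: 1.97
eef_pos: [371.7, -233.3, 433.9]
tcp_rot: [-1.571, -0.001, -0.104]
ft_force: [1.3, -0.5, -0.4]
opening: 0.001
```

```bash
python3 to.py 478.5 -19 430
```

```text
1.9667 [ 371.7 -233.3  433.9] [-1.5712e+00 -6.0000e-04 -1.0440e-01] [ 1.34 -0.54 -0.38] 0.0013982282662479148
[ 8.39  0.38 22.43]
```

move_arm:
  rows:
    - {"tx": 1.4, "ty": 0, "tz": 3.7, "rx": 0, "ry": 0, "rz": 0, "grip": 0}
    - {"tx": 1.4, "ty": 0, "tz": 3.7, "rx": 0, "ry": 0, "rz": 0, "grip": 0}
    - {"tx": 1.4, "ty": 0, "tz": 3.7, "rx": 0, "ry": 0, "rz": 0, "grip": 0}
    - {"tx": 1.4, "ty": 0, "tz": 3.7, "rx": 0, "ry": 0, "rz": 0, "grip": 0}
    - {"tx": 1.4, "ty": 0, "tz": 3.7, "rx": 0, "ry": 0, "rz": 0, "grip": 0}
    - {"tx": 1.3, "ty": 0, "tz": 3.4, "rx": 0, "ry": 0, "rz": 0, "grip": 0}
    - {"tx": 0, "ty": 3, "tz": 0, "rx": 0, "ry": 0, "rz": 0, "grip": 0}
    - {"tx": 0, "ty": 3, "tz": 0, "rx": 0, "ry": 0, "rz": 0, "grip": 0}
    - {"tx": 0, "ty": 0, "tz": 0, "rx": 0, "ry": 0, "rz": 0, "grip": 0}
    - {"tx": 0, "ty": 0, "tz": 0, "rx": 0, "ry": 0, "rz": 0, "grip": 0}

```text
t: 2.8
eef_pos: [476.5, -26.0, 373.5]
tcp_rot: [-1.571, 0.002, -0.104]
ft_force: [-0.2, -0.8, 1.1]
opening: 0.007
```

```bash
python3 to.py 478.5 -19 261
python3 - <<'E'
from h import *
for n in ['wrist','scene','top']: 
    p,d=cam(n);cv2.imwrite('pics/%s1.png'%n,p)
E
```

```text
2.8 [476.5 -26.  373.5] [-1.5707  0.0021 -0.1039] [-0.15 -0.8   1.13] 0.006823078501851175
[ 0.15 11.25  0.72]
```

View pics/wrist1.png

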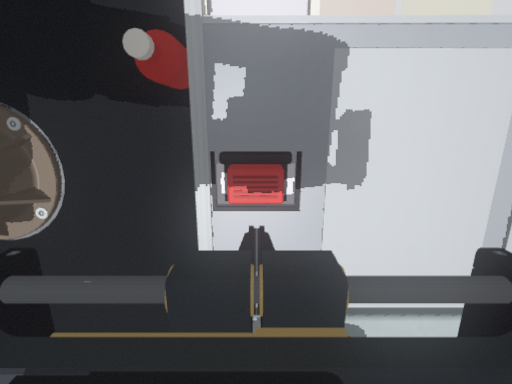

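View pics/scene1.png

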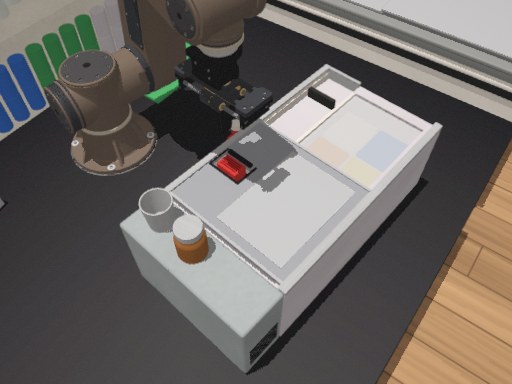

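Run:
```python
from h import *
s=np.load('wrist.npz');cv2.imwrite('pics/crop4.png',cv2.resize(s['p'][130:250,190:320],None,fx=6,fy=5,interpolation=cv2.INTER_CUBIC))
print(pt('wrist',256,184,242).round(1),s['d'][175:207:4,256].round(0))
for v in range(164,208,4): print(v,pt('wrist',240,v).round(1))
```

```text
[477.  -13.9 242. ] [286. 287. 288. 290. 290. 292. 295. 296.]
164 [462.4   4.4 223.5]
168 [463.2   3.1 240.4]
172 [ 4.629e+02 -4.000e-01  2.425e+02]
176 [462.5  -4.2 243. ]
180 [462.   -8.1 243.4]
184 [461.5 -12.2 242.3]
188 [461.  -16.1 242.8]
192 [460.6 -20.  243.4]
196 [460.1 -24.1 243.2]
200 [459.6 -28.1 243.2]
204 [458.2 -35.3 232.8]
```

View pics/crop4.png

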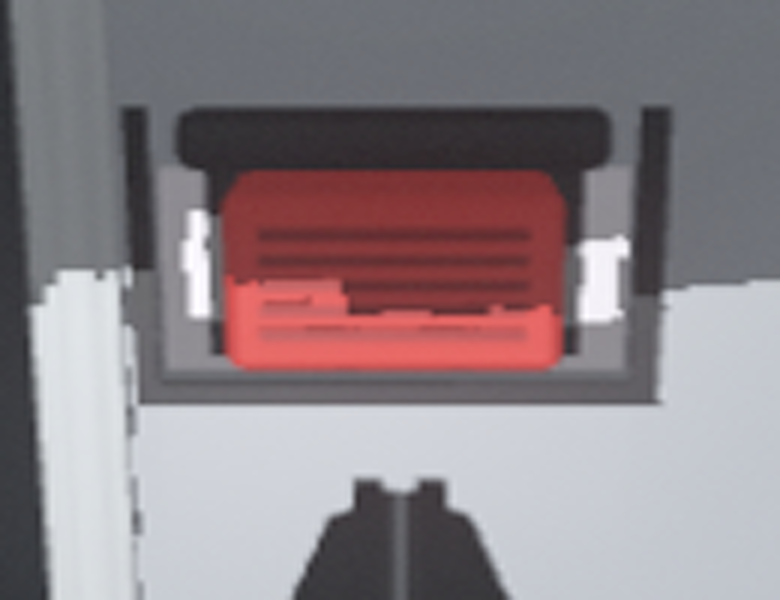

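```bash
python3 to.py 477.5 -17 269
```

```text
2.95 [477.2 -26.6 375.4] [-1.5711 -0.0026 -0.1048] [0.58 0.15 0.32] 0.0039475151167633156
[-0.1  10.64  0.96]
```

move_arm:
  rows:
    - {"tx": -0.1, "ty": 0, "tz": 0.95, "rx": 0, "ry": 0, "rz": 0, "grip": 0}
    - {"tx": 0, "ty": 3, "tz": 0, "rx": 0, "ry": 0, "rz": 0, "grip": 0}
    - {"tx": 0, "ty": 3, "tz": 0, "rx": 0, "ry": 0, "rz": 0, "grip": 0}
    - {"tx": 0, "ty": 3, "tz": 0, "rx": 0, "ry": 0, "rz": 0, "grip": 0}
    - {"tx": 0, "ty": 1.6, "tz": 0, "rx": 0, "ry": 0, "rz": 0, "grip": 0}
    - {"tx": 0, "ty": 0, "tz": 0, "rx": 0, "ry": 0, "rz": 0, "grip": 0}
    - {"tx": 0, "ty": 0, "tz": 0, "rx": 0, "ry": 0, "rz": 0, "grip": 0}

```text
t: 3.53
eef_pos: [477.1, -16.4, 268.4]
tcp_rot: [-1.571, -0.0, -0.104]
ft_force: [-0.7, -0.4, 0.2]
opening: 0.003
```

```bash
python3 - <<'E'
from h import *
for n in ['wrist']: 
    p,d=cam(n);cv2.imwrite('pics/%s2.png'%n,p)
E
python3 to.py 477.5 -17 261
```

```text
3.5833 [477.4 -16.5 269.1] [-1.5709 -0.0019 -0.1042] [-0.46  0.11 -0.56] 0.0036466619675671994
[ 0.01  0.81 -0.05]
```

View pics/wrist2.png

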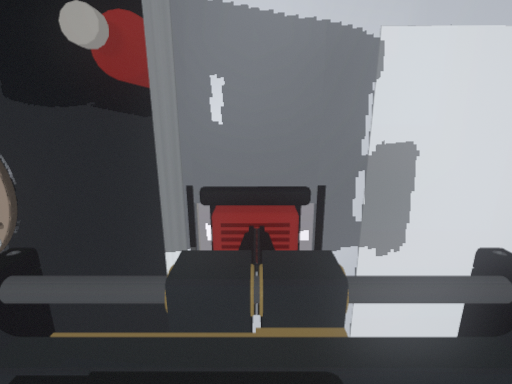

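move_arm:
  rows:
    - {"tx": 0, "ty": 0.6, "tz": 0, "rx": 0, "ry": 0, "rz": 0, "grip": 0}
    - {"tx": 0, "ty": 0.6, "tz": 0, "rx": 0, "ry": 0, "rz": 0, "grip": 0}
    - {"tx": 0, "ty": 0, "tz": 0, "rx": 0, "ry": 0, "rz": 0, "grip": 0}
    - {"tx": 0, "ty": 0, "tz": 0, "rx": 0, "ry": 0, "rz": 0, "grip": 0}

```text
t: 3.92
eef_pos: [477.3, -16.6, 256.2]
tcp_rot: [-1.571, -0.002, -0.104]
ft_force: [2.8, -0.1, 4.1]
opening: 0.006
```

move_arm:
  rows:
    - {"tx": 0, "ty": 0.5, "tz": 0, "rx": 0, "ry": 0, "rz": 0, "grip": 0}
    - {"tx": 0, "ty": 0.5, "tz": 0, "rx": 0, "ry": 0, "rz": 0, "grip": 0}
    - {"tx": 0, "ty": 0.5, "tz": 0, "rx": 0, "ry": 0, "rz": 0, "grip": 0}
    - {"tx": 0, "ty": 0.1, "tz": 0, "rx": 0, "ry": 0, "rz": 0, "grip": 0}
    - {"tx": 0, "ty": 0, "tz": 0, "rx": 0, "ry": 0, "rz": 0, "grip": 0}
    - {"tx": 0, "ty": 0, "tz": 0, "rx": 0, "ry": 0, "rz": 0, "grip": 0}
    - {"tx": 0, "ty": 0, "tz": 0, "rx": 0, "ry": 0, "rz": 0, "grip": 0}

```text
t: 4.5
eef_pos: [477.3, -16.6, 240.5]
tcp_rot: [-1.571, -0.002, -0.104]
ft_force: [1.2, -0.0, 7.7]
opening: 0.001
```

```bash
for i in 1 2; do python3 - <<'E'
from h import *
p,d=cam('scene');cv2.imwrite('pics/scene3.png',cv2.resize(p[100:240,150:330],None,fx=4,fy=4))
s=env.state();print(s['eef_pos'],s['ft_force'])
E
done
```

```text
[477.342694   -16.62062606 240.51464869] [1.61909066 0.54420128 7.93753831]
[477.32953073 -16.60914957 240.53504772] [1.74388027 1.08771302 6.92139381]
```

View pics/scene3.png

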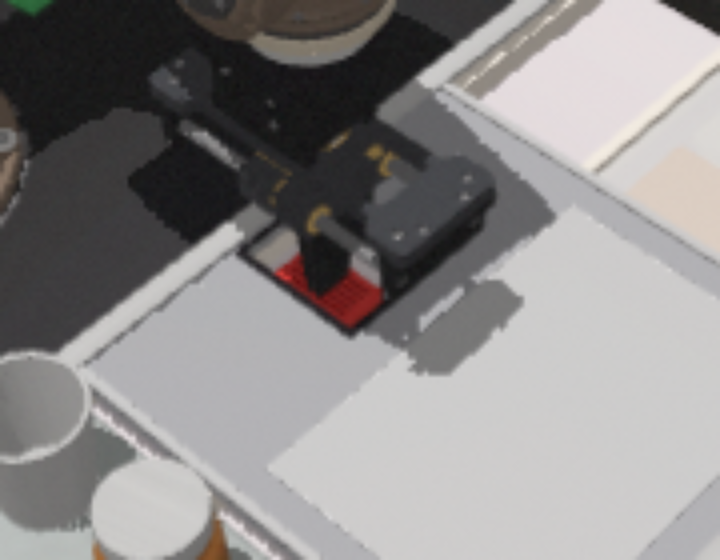

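The picture shows the catch pressed below the lid level, with the fingers on it inside the opening. Next I start pushing.

move_arm:
  rows:
    - {"tx": 0, "ty": 0.05, "tz": 0.4, "rx": 0, "ry": 0, "rz": 0, "grip": 0}
    - {"tx": 0, "ty": 0, "tz": 0.4, "rx": 0, "ry": 0, "rz": 0, "grip": 0}
    - {"tx": 0, "ty": 0, "tz": 0.4, "rx": 0, "ry": 0, "rz": 0, "grip": 0}
    - {"tx": 0, "ty": 0, "tz": 0.4, "rx": 0, "ry": 0, "rz": 0, "grip": 0}
    - {"tx": 0, "ty": 0, "tz": 0.4, "rx": 0, "ry": 0, "rz": 0, "grip": 0}
    - {"tx": 0, "ty": 0, "tz": 0, "rx": 0, "ry": 0, "rz": 0, "grip": 0}
    - {"tx": 0, "ty": 0, "tz": 0, "rx": 0, "ry": 0, "rz": 0, "grip": 0}

```text
t: 5.18
eef_pos: [479.2, 2.9, 240.0]
tcp_rot: [-1.572, -0.002, -0.104]
ft_force: [0.5, -4.2, 7.1]
opening: 0.002
```

Run:
```python
from h import *
p,d=cam('scene');cv2.imwrite('pics/scene4.png',cv2.resize(p[100:240,150:330],None,fx=4,fy=4))
s=env.state();print(s['eef_pos'],s['ft_force'])
```

```text
[479.23764916   2.85268723 239.99859965] [ 1.03418036 -3.8597462   7.46945512]
```

View pics/scene4.png

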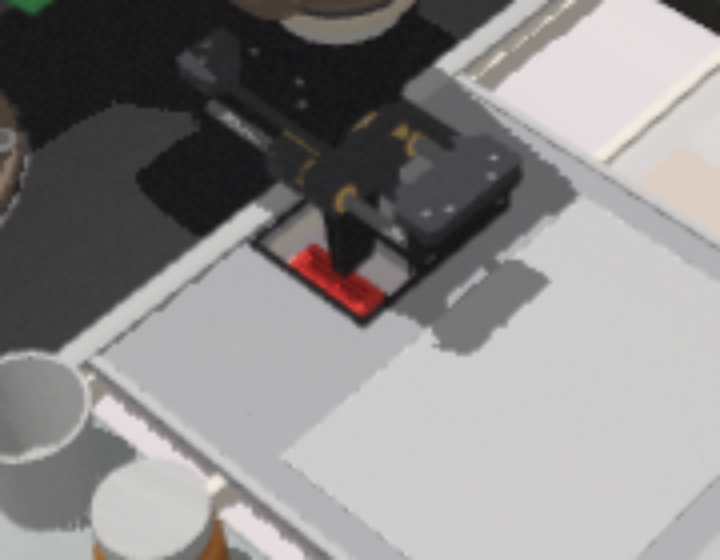

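The lid has moved about 8 mm and is starting to cover the red pad, so I keep pushing.

move_arm:
  rows:
    - {"tx": 0, "ty": 0, "tz": 0.5, "rx": 0, "ry": 0, "rz": 0, "grip": 0}
    - {"tx": 0, "ty": 0, "tz": 0.6, "rx": 0, "ry": 0, "rz": 0, "grip": 0}
    - {"tx": 0, "ty": 0, "tz": 0.6, "rx": 0, "ry": 0, "rz": 0, "grip": 0}
    - {"tx": 0, "ty": 0, "tz": 0.6, "rx": 0, "ry": 0, "rz": 0, "grip": 0}
    - {"tx": 0, "ty": 0, "tz": 0.6, "rx": 0, "ry": 0, "rz": 0, "grip": 0}
    - {"tx": 0, "ty": 0, "tz": 0.6, "rx": 0, "ry": 0, "rz": 0, "grip": 0}
    - {"tx": 0, "ty": 0, "tz": 0.6, "rx": 0, "ry": 0, "rz": 0, "grip": 0}
    - {"tx": 0, "ty": 0, "tz": 0.6, "rx": 0, "ry": 0, "rz": 0, "grip": 0}
    - {"tx": 0, "ty": 0, "tz": 0.6, "rx": 0, "ry": 0, "rz": 0, "grip": 0}
    - {"tx": 0, "ty": 0, "tz": 0.6, "rx": 0, "ry": 0, "rz": 0, "grip": 0}

```text
t: 6.07
eef_pos: [485.2, 61.4, 239.8]
tcp_rot: [-1.572, -0.001, -0.104]
ft_force: [0.4, -7.1, 6.9]
opening: 0.005
```

Run:
```python
from h import *
p,d=cam('scene');cv2.imwrite('pics/scene5.png',p)
s=env.state();print(s['eef_pos'],s['ft_force'])
```

```text
[485.1897897   62.29153483 239.68163812] [-0.07378135 -1.54179097  1.89759182]
```

View pics/scene5.png

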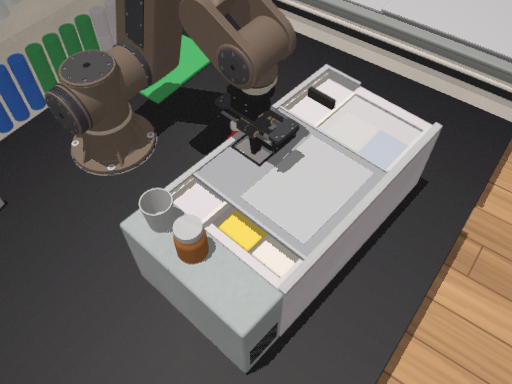

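move_arm:
  rows:
    - {"tx": 0, "ty": 0, "tz": 0.6, "rx": 0, "ry": 0, "rz": 0, "grip": 0}
    - {"tx": 0, "ty": 0, "tz": 0.7, "rx": 0, "ry": 0, "rz": 0, "grip": 0}
    - {"tx": 0, "ty": 0, "tz": 0.7, "rx": 0, "ry": 0, "rz": 0, "grip": 0}
    - {"tx": 0, "ty": 0, "tz": 0.7, "rx": 0, "ry": 0, "rz": 0, "grip": 0}
    - {"tx": 0, "ty": 0, "tz": 0.7, "rx": 0, "ry": 0, "rz": 0, "grip": 0}
    - {"tx": 0, "ty": 0, "tz": 0.7, "rx": 0, "ry": 0, "rz": 0, "grip": 0}
    - {"tx": 0, "ty": 0, "tz": 0.7, "rx": 0, "ry": 0, "rz": 0, "grip": 0}
    - {"tx": 0, "ty": 0, "tz": 0.7, "rx": 0, "ry": 0, "rz": 0, "grip": 0}
    - {"tx": 0, "ty": 0, "tz": 0.7, "rx": 0, "ry": 0, "rz": 0, "grip": 0}
    - {"tx": 0, "ty": 0, "tz": 0.7, "rx": 0, "ry": 0, "rz": 0, "grip": 0}

```text
t: 6.95
eef_pos: [492.1, 130.1, 239.6]
tcp_rot: [-1.572, -0.0, -0.104]
ft_force: [0.5, -7.1, 5.1]
opening: 0.005
```

Run:
```python
from h import *
p,d=cam('scene');cv2.imwrite('pics/scene6.png',p)
s=env.state();print(s['eef_pos'],s['ft_force'])
```

```text
[492.1672831  131.11955857 239.45183859] [ 0.27103907 -0.08082232  0.72079892]
```

View pics/scene6.png

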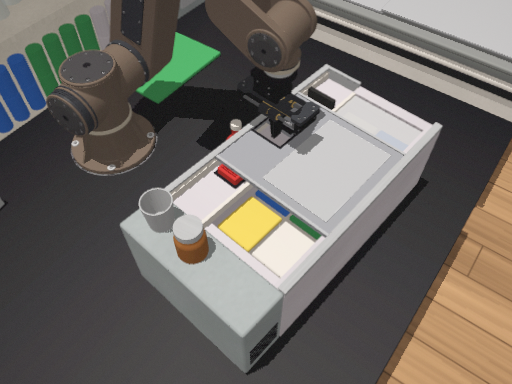

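The lid edge is now partly past the red catch, at (229,175). The last stretch goes slower.

move_arm:
  rows:
    - {"tx": 0, "ty": 0, "tz": 0.4, "rx": 0, "ry": 0, "rz": 0, "grip": 0}
    - {"tx": 0, "ty": 0, "tz": 0.4, "rx": 0, "ry": 0, "rz": 0, "grip": 0}
    - {"tx": 0, "ty": 0, "tz": 0.4, "rx": 0, "ry": 0, "rz": 0, "grip": 0}
    - {"tx": 0, "ty": 0, "tz": 0.4, "rx": 0, "ry": 0, "rz": 0, "grip": 0}
    - {"tx": 0, "ty": 0, "tz": 0.4, "rx": 0, "ry": 0, "rz": 0, "grip": 0}
    - {"tx": 0, "ty": 0, "tz": 0.2, "rx": 0, "ry": 0, "rz": 0, "grip": 0}
    - {"tx": 0, "ty": 0, "tz": 0.2, "rx": 0, "ry": 0, "rz": 0, "grip": 0}

```text
t: 7.58
eef_pos: [494.4, 154.3, 239.1]
tcp_rot: [-1.571, 0.0, -0.104]
ft_force: [0.3, -1.7, 1.4]
opening: 0.005
```

move_arm:
  rows:
    - {"tx": 0, "ty": 0, "tz": 0.2, "rx": 0, "ry": 0, "rz": 0, "grip": 0}
    - {"tx": 0, "ty": 0, "tz": 0.1, "rx": 0, "ry": 0, "rz": 0, "grip": 0}

```text
t: 7.75
eef_pos: [494.7, 157.5, 239.0]
tcp_rot: [-1.571, 0.0, -0.104]
ft_force: [-1.1, -7.2, 2.8]
opening: 0.009
```

Run:
```python
from h import *
p,d=cam('scene');cv2.imwrite('pics/scene7.png',cv2.resize(p[60:260,130:400],None,fx=2.9,fy=2.9))
s=env.state();print(s['eef_pos'],s['ft_force'])
```

```text
[494.75553894 157.46615962 239.01492296] [-0.65965322 -0.84486379  2.00805525]
```

View pics/scene7.png

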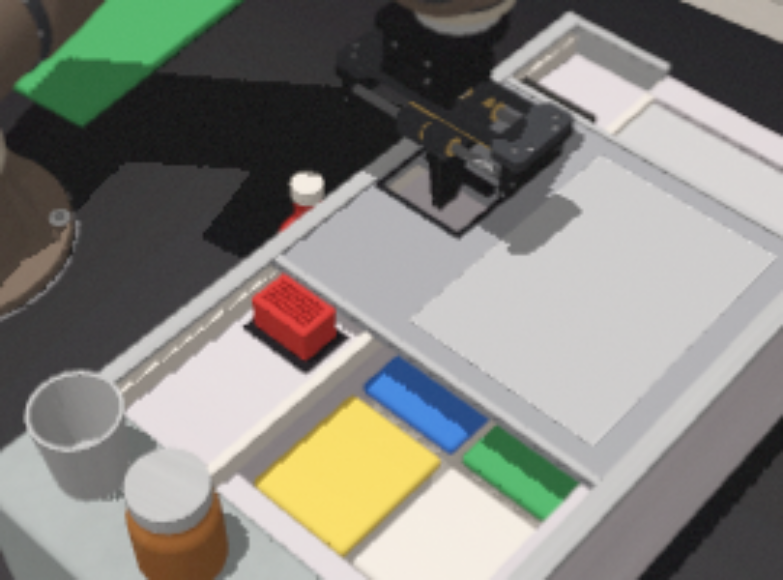

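The catch is up behind the lid. I push on gently to the end stop.

move_arm:
  rows:
    - {"tx": 0, "ty": 0, "tz": 0.15, "rx": 0, "ry": 0, "rz": 0, "grip": 0}
    - {"tx": 0, "ty": 0, "tz": 0.15, "rx": 0, "ry": 0, "rz": 0, "grip": 0}
    - {"tx": 0, "ty": 0, "tz": 0, "rx": 0, "ry": 0, "rz": 0, "grip": 0}

```text
t: 8.05
eef_pos: [494.8, 157.8, 239.0]
tcp_rot: [-1.577, 0.001, -0.103]
ft_force: [-2.9, -24.6, 6.6]
opening: 0.002
```

move_arm:
  rows:
    - {"tx": 0, "ty": 0, "tz": -0.4, "rx": 0, "ry": 0, "rz": 0, "grip": 0}
    - {"tx": 0, "ty": 0, "tz": -0.8, "rx": 0, "ry": 0, "rz": 0, "grip": 0}
    - {"tx": 0, "ty": -0.5, "tz": 0, "rx": 0, "ry": 0, "rz": 0, "grip": 0}
    - {"tx": 0, "ty": -2, "tz": 0, "rx": 0, "ry": 0, "rz": 0, "grip": 0}
    - {"tx": 0, "ty": -3, "tz": 0, "rx": 0, "ry": 0, "rz": 0, "grip": 0}
    - {"tx": 0, "ty": -3, "tz": 0, "rx": 0, "ry": 0, "rz": 0, "grip": 0}
    - {"tx": 0, "ty": -3, "tz": 0, "rx": 0, "ry": 0, "rz": 0, "grip": 0}
    - {"tx": 0, "ty": -3, "tz": 0, "rx": 0, "ry": 0, "rz": 0, "grip": 0}
    - {"tx": 0, "ty": 0, "tz": 0, "rx": 0, "ry": 0, "rz": 0, "grip": 0}
    - {"tx": 0, "ty": 0, "tz": 0, "rx": 0, "ry": 0, "rz": 0, "grip": 0}

```text
t: 8.88
eef_pos: [494.1, 148.9, 385.5]
tcp_rot: [-1.57, -0.003, -0.104]
ft_force: [-0.3, -0.3, -0.9]
opening: 0.005
```

Run:
```python
from h import *
p,d=cam('scene');q,_=cam('top');cv2.imwrite('pics/fin.png',cv2.resize(np.vstack([p,q]),None,fx=.78,fy=.78))
s=env.state();print(s['eef_pos'],s['ft_force'])
for u in (229,230,231): print(pt('scene',u,165).round(1))
```

```text
[493.59659974 148.66457159 383.32973253] [-0.00355758  0.08407293 -0.73347252]
[475.9 -23.  242.1]
[477.5 -21.5 241.8]
[479.1 -20.2 241.7]
```

View pics/fin.png

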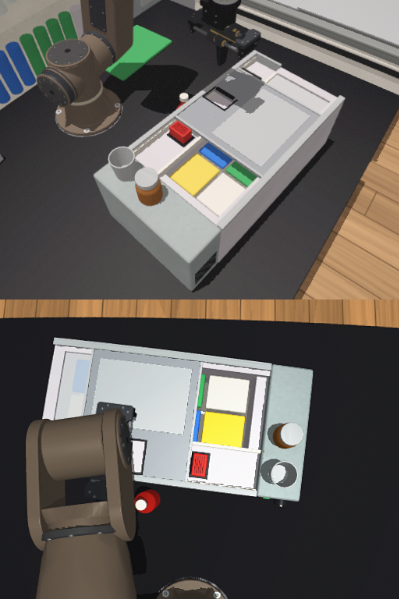

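```bash
python3 -c "
from cell import env
s=env.state();print(s['t'],abs(s['qvel']).max());print(env.job_done())"
```

```text
8.9833 0.012839611249138648
the job is handed in; nothing more can be done
None
```

The chiller is open and I handed the job in at about 9 s. With the gripper shut, I pressed the red catch down about 20 mm, with about 7.7 N of upward force on the fingers. I pushed the lid off the catch by the edge of its opening, then slid it to its end stop, where the force rose to about 25 N. Then I backed off and lifted the hand clear.

**Last checks:**
- **Catch:** its top measures z ≈ 242 mm, so it is fully up behind the lid.
- **Lid:** I inferred that it is fully open from the contact with the stop and from the catch springing up. I did not measure its position separately.
- **Bottle, jar and cup:** all three stand upright and unmoved in the pictures; the bottle cap is at the same pixel as at the start.
- **Hand:** it is about 145 mm above pushing height, and the wrist force is within noise of zero.

**Disagreements:**
- The three cameras differed by up to about 6 mm on where the catch centre was. I used a middle value, and the opening's clearance allowed for that.
- The first move call was refused in format and moved nothing.

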